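# Eject a tight plug from its block from below and put it in the tray

### The job

The steel plug sits tight and just below flush in the bolted-down block. With the C-shaped ejector tool reach under the block, feel for the ejector hole in the strip beneath (the strip has shifted, so the hole can lie to either side of the plug's centre) and push the plug up until it stands at least 10 mm proud but is still held in the block; then draw the tool out and stand it upright on the bench clear of the block. Grip the raised plug, lift it out and stand it in the tray the same way up, leaving the mug, tape roll and screwdriver where they are.

Things in the scene. Friction and masses are not known exactly. Their poses are not given: they have to be found in the camera images.
- block: Grey steel block fixed to the bench on two legs like a bridge. Origin on the bench under the well's centre. Top plate 72 mm (its x) by 130 mm (its y), from z 68 to 100 mm; round well 37 mm wide right through it. Legs at y = 45 to 65 mm either side, feet with bolt heads (16 mm high) out to y = 90 mm; the 90 mm wide tunnel between the legs is open at both x ends.
- block_under (a point): Point on the well's axis, 60 mm up, on the underside of the strip (fixed, 55 mm in the block's x, 66 mm in y, 8 mm thick), whose upper side is the well's floor. The strip has one through hole 13 mm wide, at the block's x = 0 and anywhere from y = -10 to +10 mm, unseen: only touch tells. Rails at x = 28 to 36 mm either side hang 3 mm lower, to z 57 mm.
- block_grip (a point): Point on the well's axis, 92 mm up, level with two spring plungers in the well wall (at the block's +y and -y), which press on the plug with about 5 N each and hold it by friction wherever it is pushed to, as long as it is raised less than 20 mm. Moving the plug takes about 5 to 15 N.
- plug: Solid steel plug, 36 mm diameter, 30 mm tall, 0.2 kg, small chamfers. Origin at the centre of its underside, z up. Starts in the well standing on the strip: underside 68 mm and top 98 mm above the bench, 2 mm below the block's top.
- ejector: C-shaped steel ejector tool, about 0.3 kg, standing loose on its flat foot. Origin at the underside of the foot, straight below the tip and the grip. Foot 40 mm wide, x = -80 to +15 mm, 10 mm high; stem at x = -78 to -64 mm; upper arm 20 mm wide at z 125 to 137 mm: the C is open towards its +x. It starts on the block's -x side, its +x roughly along the block's +x.
- ejector_grip (a point): Centre of the tool's square black grip, 20 x 20 mm, 48 mm tall, on the upper arm straight above the tip: 161 mm above the tool's underside, which is from z 137 to 185 mm on the tool.
- ejector_tip (a point): Top of the ejector tool's tip: a 10 mm pin with a 1.5 mm chamfer, standing up from the foot, 44 mm above the tool's underside, at the tool's x = y = 0.
- tray: Loose square aluminium tray, 130 x 130 mm outside, rim 20 mm high, walls and floor 3 mm thick. Origin at the centre of its underside.
- mug: White mug, 81 x 110 mm, 61 mm high, a bystander. Origin at its underside.
- tape_roll: Roll of black tape lying flat, 58 mm across, 19 mm high, a bystander. Origin at its underside.
- screwdriver: Green-handled screwdriver lying on the bench, 220 mm long, 32 mm thick, a bystander. Origin at its middle, on the bench.
There are look-alikes about, which are no part of the job. There is more than one size of the ejector; the one meant has the size given above.

How it is judged:
On the way, in this order (a step that is already met when the one before it is completed fails the run):
1. the ejector tool has pushed the plug up in its well to at least 10 mm proud of the block (z of plug in the frame of block between 0.08 and 0.098 m and horizontal distance between plug and block below 0.005 m and contact force between ejector and plug above 0.3 N), for 0.1 s.
2. the tool stands upright on the bench, released, clear of the block, and the plug is still raised in its well (height (world z) of ejector below 0.005 m and angle between ejector's own z axis and vertical below 0.06 rad and horizontal distance between ejector and block above 0.1 m and contact force between the fingers and ejector below 0.1 N and z of plug in the frame of block above 0.078 m and horizontal distance between plug and block below 0.005 m and angle between plug's own z axis and vertical below 0.15 rad), for 0.1 s.
At the end, for the whole second after the job is handed in: The plug stands upright (within 0.1 rad, same way up) and still on the floor of the tray, wholly inside the rim; the tray lies flat on the bench; the ejector tool stands upright and released on the bench, its tip at least 100 mm from the well's centre (z of plug in the frame of tray between 0 and 0.008 m and x of plug in the frame of tray between -0.047 and 0.047 m and y of plug in the frame of tray between -0.047 and 0.047 m and angle between plug's own z axis and vertical below 0.1 rad and linear speed of plug below 0.02 m/s and angle between tray's own z axis and vertical below 0.05 rad and height (world z) of tray below 0.006 m and height (world z) of ejector below 0.005 m and angle between ejector's own z axis and vertical below 0.06 rad and horizontal distance between ejector and block above 0.1 m and contact force between the fingers and ejector below 0.1 N); the robot touches nothing.
It fails at once if a bystander (mug, tape roll, screwdriver) is moved by more than 30 mm (distance of any of mug, tape_roll, screwdriver from where it was at the start of the episode above 0.03 m).
It fails at once if the plug is pushed right out of the block by the tool (contact force between ejector and plug above 0.3 N and z of plug in the frame of block above 0.1 m).
It also fails if it takes over 72 s, if anything falls off the work surface, if the arm or the gripper's body presses on something with over 40 N, if the wrist force passes 120 N, or if a joint passes its speed limit or range.

### The arm

A 6-joint arm with a two-finger parallel gripper is mounted at the origin on the work surface; the furniture and walls round the work are solid. World frame = base frame: x ahead of the robot, y to its left, z up, the work surface at z = 0. Lengths are in m, angles in rad, forces in N, time in s.
With the tool pointing down it reaches from about 0.25 to 0.725 m from the base axis. Payload 4 kg.
Tool frame: the origin (TCP) lies at the very end of the fingers, on their centre line; the grasp point (between the pads) lies 19 mm behind it; z points along the fingers, y is the line along which they close (so a half turn about z gives the same grasp; the last joint's range is limited). The gripper opens to 85 mm and grips with 20 to 120 N. Pads are 22 mm wide; open, the fingers measure 114 mm over their backs; the gripper's body (76 mm by 85 mm) begins 54 mm behind the grasp point. The pads swing forward as they close: fully open they stand 13 mm farther back than shut.
Start: joints at [-1.251, 0.241, 0.005, 1.335, 0, 1.571], TCP at [0.157, -0.475, 0.231] pointing down, gripper open.
Joint ranges: [-2.72, 2.72], [-1.05, 1.87], [-1.09, 1.28], [-1.99, 2.15], [-1.42, 1.44], [-3.14, 3.14]. Speed limits (rad/s): [2.79, 2.79, 3.14, 3.14, 3.14, 3.14].

### API

Orientations are given as a unit quaternion [x, y, z, w].
In Python, from workcell import bot, vision, workorder gives the robot as it stands.
- The arm moves only by the shell command python3 -m creep 'ROWS' [OPENING]. ROWS is JSON, a list of rows, each a list of 2 entries, a list of its own where there are three numbers: the shift along the tool's x, y, z in mm, then the turn, a rotation vector about the tool's x, y, z in rad. In form: [[[dx, dy, dz], [wx, wy, wz]], ...]. A call has 1 to 12 rows; each row shifts and turns the commanded pose from where the row before left it, along the tool's axes as they then stand; what a row does not reach is not made up. A row lasts 1/8 s, in which the tool goes at most 62.5 mm and 10.7 degrees, less where a joint would pass 70% of its speed; a pose out of reach is approached as far as the arm can. A call is refused whole if a number of a shift passes 62.5 or a number of a turn 0.188, either way. A call with a gripper value outside its range is refused whole. OPENING is the finger opening in mm, from 0 to 85.4, set as the call begins (- or left out, the last holds). The fingers move at their own pace and stop on an object; the grip force is fixed at half the most. Time passes only in rows, so rows that do not move let the fingers close. It gives the time, the measured TCP pose, the force, the opening and the grip force at its end, in the units of the state.
- bot.get_obs(): the state, without advancing time (a new reading comes with each control period).
- vision.camera(name): name is "scene" or "top" or "wrist"; returns a dict with "image" (480x640x3 uint8, blue, green, red), "z_map" (480x640 float32, m along the optical axis (not along the pixel's ray), 0 where there is no reading), "K" (3x3 intrinsics, pixels), "rvec" (rotation vector, rad) and "tvec" (3), from world to camera coordinates, as OpenCV has them; the wrist camera has in their place "tool_from_camera" (4x4, takes a point from camera to tool coordinates, whose origin is the TCP and whose axes are the flange's). Camera axes: x right, y down, z forward; pixel columns grow to the right and rows downward; lengths in m; the calibration is good to about 2 mm. A picture is of the moment at which its call begins: read the wrist's pose just before it.
- workorder.job_done(): hands the job in; it is judged then, once.
Trained networks look in a picture, given as the dict that the camera call returned (one of the last four; its "shot" number tells which), for a name from the list of things; names that differ only in an ending like _2 or _b are one class to them, and where a whole thing is asked for, a point or a joint stands for the part that bears it (a point fixed in the world has none). Each returns a list of dicts, best first, with "score" (0 to 1); they miss things now and then, are a little off and sometimes report something else, mostly with a low value. They report only what shows in the picture. A call takes as long as a camera call. They do not tell look-alikes from the thing itself.
- vision.spot_in(picture, query): "position" ([column, row] in pixels, amid what is visible of it).
- vision.place_of(picture, query): "position" ([column, row] in pixels: a listed point, or the origin of a listed thing).
The state is a dict: "clock": time; "joint_pos": joint angles; "joint_vel": joint speeds; "tau": joint torques, N m; "eef_pos": TCP position; "tool_rot": TCP orientation; "ft_force": force on the tool from outside, world axes, zero at the start; "ft_torque": the same for the moment, N m; "grip_width": finger opening in m; "grasp_force": force on a finger pad.
Only numpy, scipy, OpenCV 4.12 (cv2) and the standard library are available. Lean on these libraries where they do the work, as an engineer would, in place of code of your own. Each camera call takes 0.05 s, during which the arm holds its last target. There are 200 camera calls.

## Working session

There is one attempt and no reset: what is moved stays moved. The work goes in short steps, Python scripts to look and compute and a shell command to move; the robot and the scene stay as the last step left them, time stands still between calls to the robot, and variables do not carry over. Pictures are saved under pics/ and viewed, at most 10 in all, crops included, and the job is handed in when it is done.

```bash
mkdir -p pics; ls; cat > h.py <<'E'
import numpy as np, cv2
from scipy.spatial.transform import Rotation as R
from workcell import bot, vision, workorder
def ext(p,o=None):
    if 'rvec' in p:
        Rm=cv2.Rodrigues(np.array(p['rvec'],float))[0]; t=np.array(p['tvec'],float).ravel()
        return Rm.T, -Rm.T@t
    T=np.array(p['tool_from_camera']); Rt=R.from_quat(o['tool_rot']).as_matrix()
    return Rt@T[:3,:3], Rt@T[:3,3]+np.array(o['eef_pos'])
def ray(p,px,o=None):
    A,c=ext(p,o); d=A@np.linalg.inv(np.array(p['K']))@[px[0],px[1],1]; return c,d
def atz(p,px,z,o=None):
    c,d=ray(p,px,o); return c+d*(z-c[2])/d[2]
def dep(p,px,o=None):
    c,d=ray(p,px,o); z=p['z_map'][int(round(px[1])),int(round(px[0]))]; return c+d*z
def cloud(p,o=None):
    A,c=ext(p,o); v,u=np.mgrid[:480,:640]
    d=np.stack([u,v,np.ones_like(u)],-1)@np.linalg.inv(np.array(p['K'])).T@A.T
    return c+d*p['z_map'][...,None]
E
python3 - <<'E'
from h import *
np.set_printoptions(precision=4,suppress=True)
for n in('scene','top'):
    p=vision.camera(n); cv2.imwrite(f'pics/{n}0.png',p['image'])
    print(n,ext(p)[1])
    for q in['block','block_grip','plug','ejector','ejector_grip','ejector_tip','tray','mug','tape_roll','screwdriver']:
        for r in vision.place_of(p,q)[:3]:
            print(q,round(r['score'],2),np.round(r['position']),dep(p,np.clip(r['position'],0,[639,479])), atz(p,r['position'],{'block_grip':.092,'plug':.068,'ejector_grip':.161,'ejector_tip':.044}.get(q,0)))
E
```

```text
pics
scene [0.1312 0.6874 0.7319]
block 0.82 [306. 278.] [ 0.5305 -0.007  -0.0007] [ 0.5301 -0.0064  0.    ]
block_grip 0.76 [306. 251.] [0.5163 0.0143 0.1007] [0.5216 0.0051 0.092 ]
plug 0.45 [304. 258.] [0.5128 0.0292 0.0958] [0.5295 0.0004 0.068 ]
ejector 0.59 [220. 312.] [0.6351 0.1783 0.0102] [0.6422 0.1711 0.    ]
ejector_grip 0.77 [200. 304.] [0.5608 0.293  0.1735] [0.5704 0.2841 0.161 ]
ejector_grip 0.76 [216. 272.] [0.6315 0.1714 0.1172] [0.5959 0.2081 0.161 ]
ejector_tip 0.81 [212. 346.] [ 0.6001  0.2519 -0.0022] [0.5707 0.2793 0.044 ]
ejector_tip 0.6 [222. 301.] [0.6518 0.1497 0.0082] [0.626  0.1764 0.044 ]
tray 0.68 [367. 219.] [ 0.4949 -0.2831  0.0052] [ 0.4975 -0.2901  0.    ]
mug 0.74 [298. 410.] [0.3764 0.2993 0.0078] [0.379  0.2952 0.    ]
mug 0.56 [347. 356.] [0.3522 0.1514 0.0009] [ 0.3525  0.1507 -0.    ]
mug 0.19 [302. 262.] [0.5173 0.0314 0.0824] [ 0.5662 -0.0519  0.    ]
tape_roll 0.64 [344. 355.] [0.3579 0.152  0.0016] [0.3584 0.1509 0.    ]
screwdriver 0.61 [387. 279.] [ 0.3569 -0.0643  0.0245] [ 0.3648 -0.0904  0.    ]
top [ 0.2704 -0.0132  1.1082]
block 0.8
[... 321 characters left out ...]
06 0.2818 0.0172] [0.5652 0.2864 0.    ]
ejector_grip 0.78 [165. 189.] [0.5584 0.2795 0.186 ] [0.5662 0.2874 0.161 ]
ejector_grip 0.55 [236. 168.] [0.6289 0.166  0.1265] [0.6163 0.1597 0.161 ]
ejector_tip 0.95 [244. 179.] [0.6498 0.1669 0.0076] [0.6373 0.1609 0.044 ]
ejector_tip 0.75 [182. 207.] [0.5681 0.2842 0.0419] [0.5675 0.2836 0.044 ]
mug 0.64 [166. 297.] [0.3829 0.3008 0.01  ] [0.3839 0.3037 0.    ]
mug 0.58 [166. 189.] [0.559  0.2771 0.1883] [0.618  0.3366 0.    ]
mug 0.45 [318. 229.] [ 0.5253 -0.0006  0.099 ] [0.5502 0.0006 0.    ]
tape_roll 0.73 [238. 320.] [0.3483 0.151  0.0004] [0.3484 0.151  0.    ]
screwdriver 0.97 [356. 324.] [ 0.3569 -0.0913 -0.0007] [ 0.3568 -0.0913  0.    ]
```

View pics/scene0.png

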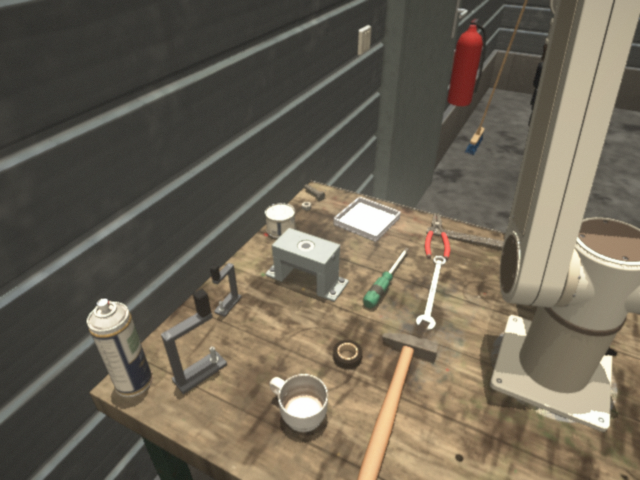

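View pics/top0.png

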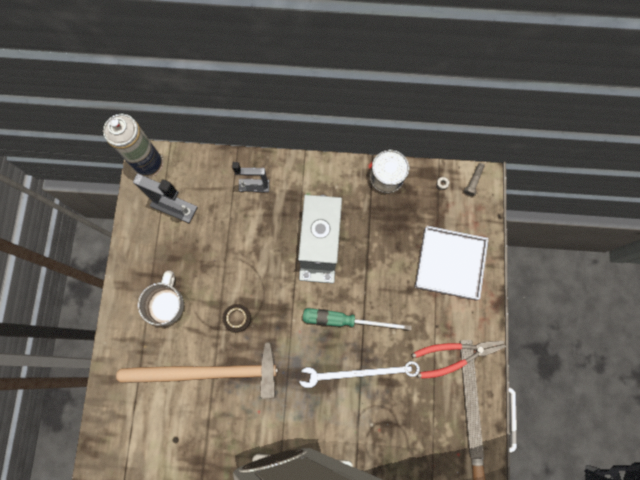

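The scene view shows the big ejector at about (200,340), with a small look-alike at (228,285). The block is at (306,255) and the tray at (367,219). The top view shows the big tool at (175,198), the block at (320,235) with its long side along world x, and the tray at (452,263).

```bash
cat >> h.py <<'E'
def rect(P,m):
    q=P[m][:,:2].astype(np.float32); (c,s,a)=cv2.minAreaRect(q*1000); return np.round(c,1),np.round(s,1),round(a,1),m.sum()
E
python3 - <<'E'
from h import *
np.set_printoptions(precision=4,suppress=True)
o=bot.get_obs(); print(o['eef_pos'],R.from_quat(o['tool_rot']).as_matrix(),o['grip_width'])
p=vision.camera('wrist'); print(p['tool_from_camera'],p['K'][0])
for n in('top','scene'):
    p=vision.camera(n); P=cloud(p); X,Y,Z=P[...,0],P[...,1],P[...,2]
    near=lambda x,y,r:(np.hypot(X-x,Y-y)<r)
    print(n,'block',rect(P,near(.52,0,.1)&(abs(Z-.1)<.006)))
    print('grip',rect(P,near(.56,.285,.03)&(Z>.178)&(Z<.192)))
    print('arm',rect(P,near(.56,.285,.1)&(abs(Z-.137)<.005)))
    print('foot',rect(P,near(.56,.285,.1)&(abs(Z-.010)<.005)))
    print('small',rect(P,near(.63,.166,.08)&(Z>.02)&(Z<.14)))
    print('tray',rect(P,near(.49,-.29,.13)&(Z>.014)&(Z<.03)))
    print('can',rect(P,near(.65,.38,.09)&(Z>.03)), P[near(.65,.38,.09)][:,2].max())
    print('paint',rect(P,near(.65,-.15,.09)&(Z>.03)), P[near(.65,-.15,.09)][:,2].max())
E
```

```text
[ 0.1572 -0.4746  0.2313] [[ 0.9493  0.3143  0.    ]
 [ 0.3143 -0.9493  0.    ]
 [ 0.      0.     -1.    ]] 0.08546990957844124
[[ 0.0012 -0.9627 -0.2707  0.0681]
 [ 1.      0.0013 -0.     -0.    ]
 [ 0.0004 -0.2707  0.9627 -0.1427]
 [ 0.      0.      0.      1.    ]] [384.4764   0.     315.0394]
top block (array([527.4,  -4.4]), array([ 72. , 139.3]), 89.1, np.int64(2443))
grip (array([566.9, 281.9]), array([20.5, 20.7]), 70.5, np.int64(128))
arm (array([578.2, 314.1]), array([88.5, 20.6]), 70.7, np.int64(316))
foot (array([561.1, 278.2]), array([185.1, 192.3]), 71.0, np.int64(755))
small (array([646.7, 162.2]), array([98.2, 43.1]), 61.2, np.int64(362))
tray (array([ 494.8, -280.6]), array([130.8, 131.7]), 82.3, np.int64(517))
can (array([638.1, 369.3]), array([142.3,  64.3]), 20.6, np.int64(2270)) 0.20991997067368018
paint (array([ 679. , -140.8]), array([74.5, 74.9]), 79.7, np.int64(1097)) 0.06281733700232905
scene block (array([528.1,  -3.5]), array([ 76.5, 137.8]), 89.9, np.int64(1431))
grip (array([567.9, 283.1]), array([20. , 21.9]), 73.2, np.int64(137))
arm (array([580., 315.]), array([87.5, 24.4]), 68.6, np.int64(502))
foot (array([543.1, 279.4]), array([172.2, 128.6]), 86.3, np.int64(847))
small (array([637.9, 145.8]), array([16.1, 62.6]), 2.5, np.int64(470))
tray (array([ 496.3, -281.4]), array([137.5, 132.7]), 82.6, np.int64(418))
can (array([641.7, 362.1]), array([144.5,  65.3]), 36.8, np.int64(4165)) 0.20843923179458157
paint (array([ 680.8, -140.4]), array([76.1, 77.4]), 74.7, np.int64(648)) 0.06347150812238911
```

```bash
cat > to.py <<'E'
# usage: to.py x y z [yaw of tool y, deg]: prints shift in current tool axes mm and turn about tool z
import sys; from h import *
o=bot.get_obs(); M=R.from_quat(o['tool_rot']).as_matrix(); p=np.array(o['eef_pos'])
a=list(map(float,sys.argv[1:])); yaw=np.arctan2(M[1,1],M[0,1])
if len(a)>3: yt=np.radians(a[3])
else: yt=yaw
d=(yt-yaw+np.pi)%(2*np.pi)-np.pi
M2=np.array([[-np.sin(yt),np.cos(yt),0],[np.cos(yt),np.sin(yt),0],[0,0,-1]])
M2[:,0]=np.cross(M2[:,1],M2[:,2])
v=(np.array(a[:3])-p)*1000
print('t',o['clock'],'pos',np.round(p*1000,1),'yaw',round(np.degrees(yaw),2),'j',np.round(o['joint_pos'],2),'F',np.round(o['ft_force'],1))
print('shift now-axes',np.round(M.T@v,1),'shift after turn',np.round(M2.T@v,1),'turn z',round(-d,3),'tilt-fix',np.round(R.from_matrix(M.T@M2).as_rotvec(),3))
E
python3 -m creep '[[[0,0,0],[0,0,-0.18]],[[0,0,0],[0,0,-0.18]]]' 85; python3 to.py 0.523 -0.004 0.23 89.5
```

```text
clock: 1.5
eef_pos: [0.1572, -0.4747, 0.2313]
tool_rot: [0.942, 0.336, -0.0, 0.0]
ft_force: [-0.9, 0.8, 0.4]
grip_width: 0.0852
grasp_force: 0.0
t 1.5 pos [ 157.2 -474.7  231.3] yaw -50.71 j [-1.25  0.24  0.01  1.34 -0.    1.2 ] F [-0.9  0.8  0.4]
shift now-axes [ 581.2 -132.7    1.3] shift after turn [-361.7  473.8    1.3] turn z -2.447 tilt-fix [-0.     0.    -2.447]
```

```bash
python3 -m creep '[[[0,0,0],[0,0,-0.188]],[[0,0,0],[0,0,-0.188]],[[0,0,0],[0,0,-0.188]],[[0,0,0],[0,0,-0.188]],[[0,0,0],[0,0,-0.188]],[[0,0,0],[0,0,-0.188]],[[0,0,0],[0,0,-0.188]],[[0,0,0],[0,0,-0.188]],[[0,0,0],[0,0,-0.188]],[[0,0,0],[0,0,-0.188]],[[0,0,0],[0,0,-0.188]],[[0,0,0],[0,0,-0.188]]]' >/dev/null
python3 -m creep '[[[0,0,0],[0,0,-0.188]],[[-36,47,0],[0,0,0]],[[-36,47,0],[0,0,0]],[[-36,47,0],[0,0,0]],[[-36,47,0],[0,0,0]],[[-36,47,0],[0,0,0]],[[-36,47,0],[0,0,0]],[[-36,47,0],[0,0,0]],[[-36,47,0],[0,0,0]],[[-36,47,0],[0,0,0]],[[-36,47,0],[0,0,0]],[[0,0,0],[0,0,0]]]'
python3 - <<'E'
from h import *
np.set_printoptions(precision=4,suppress=True)
o=bot.get_obs(); p=vision.camera('wrist'); cv2.imwrite('pics/w1.png',p['image'])
P=cloud(p,o); Z=P[...,2]; near=np.hypot(P[...,0]-.52,P[...,1])<.11
print('z top',np.median(Z[near&(abs(Z-.1)<.01)]))
print(rect(P,near&(Z>.094)&(Z<.104)))
for q in('block_grip','plug'):
    for r in vision.place_of(p,q)[:1]: print(q,r['score'],r['position'],atz(p,r['position'],.092 if q!='plug' else .068,o))
    
E
python3 to.py 0.567 0.2825 0.231 70.7
```

```text
clock: 4.5
eef_pos: [0.5304, -0.0103, 0.2305]
tool_rot: [0.009, 1.0, 0.0, 0.0]
ft_force: [-0.9, -0.2, -0.0]
grip_width: 0.0848
grasp_force: 0.0
z top 0.09985276901466794
(array([527.1,  -3.3]), array([ 72.3, 137.7]), 89.3, np.int64(17279))
plug 0.66 [321.8, 213.5] [ 0.5259 -0.0046  0.068 ]
t 4.65 pos [527.9 -13.9 231.1] yaw 88.61 j [-0.03  0.3   0.08  1.36 -0.   -0.  ] F [ 1.2 -0.5 -0.6]
shift now-axes [-3.190e+01  2.973e+02 -1.000e-01] shift after turn [6.100e+01 2.927e+02 1.000e-01] turn z 0.313 tilt-fix [-0.001 -0.001  0.313]
```

View pics/w1.png

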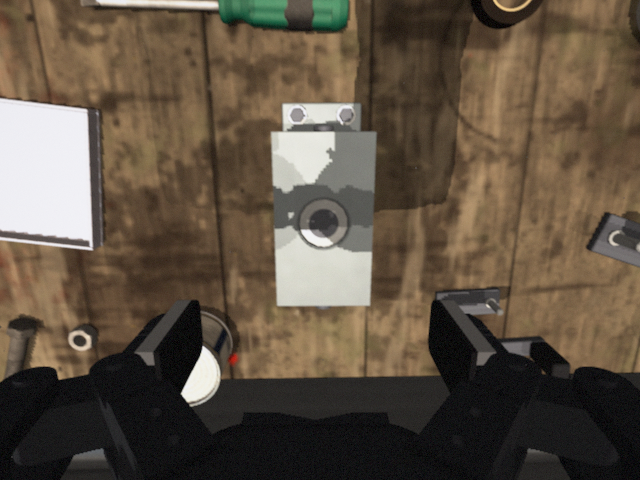

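The wrist view shows the block with the plug ring at about (323,222) in the middle. The tray edge is at the left and the small look-alike at (480,300).

```bash
python3 - <<'E'
from h import *
np.set_printoptions(precision=4,suppress=True)
for i in range(2):
    o=bot.get_obs(); p=vision.camera('wrist'); o2=bot.get_obs(); print(o['eef_pos'],o2['eef_pos'])
    P=cloud(p,o); Z=P[...,2]; near=np.hypot(P[...,0]-.52,P[...,1])<.11
    print(rect(P,near&(Z>.098)&(Z<.1018)))
    g=cv2.cvtColor(p['image'],cv2.COLOR_BGR2GRAY)
    c=cv2.resize(g[170:270,270:380],None,fx=4,fy=4,interpolation=cv2.INTER_CUBIC)
    h=cv2.HoughCircles(c,cv2.HOUGH_GRADIENT_ALT,1.5,5,param1=150,param2=.7,minRadius=50,maxRadius=140)
    if h is not None:
        for x,y,r in h[0][:4]: 
            px=[270+(x-1.5)/4,170+(y-1.5)/4]; print(px,r/4,atz(p,px,.1,o))
    m=(abs(Z-.1)<.02)&(np.hypot(P[...,0]-.52,P[...,1])<.03)
    u=p['image'].copy()
E
python3 to.py 0.567 0.2825 0.231 70.7
```

```text
[ 0.5279 -0.0139  0.2311] [ 0.5277 -0.0144  0.2313]
(array([526.8,  -3.3]), array([ 72.3, 137. ]), 89.4, np.int64(16021))
[np.float32(328.5), np.float32(227.375)] 25.116976 [ 0.5271 -0.004   0.1   ]
[np.float32(322.875), np.float32(228.5)] 20.809986 [ 0.5278 -0.0082  0.1   ]
[np.float32(328.5), np.float32(227.375)] 14.478728 [ 0.5271 -0.004   0.1   ]
[ 0.5277 -0.0144  0.2313] [ 0.5277 -0.0147  0.2315]
(array([526.8,  -3.2]), array([ 72.3, 137.1]), 89.2, np.int64(15956))
[np.float32(328.5), np.float32(227.375)] 25.229298 [ 0.527  -0.0045  0.1   ]
[np.float32(328.5), np.float32(227.375)] 14.518033 [ 0.527  -0.0045  0.1   ]
[np.float32(331.5), np.float32(226.625)] 22.359549 [ 0.5265 -0.0023  0.1   ]
[np.float32(331.5), np.float32(226.625)] 15.67367 [ 0.5265 -0.0023  0.1   ]
t 4.75 pos [527.7 -14.7 231.5] yaw 88.51 j [-0.03  0.3   0.08  1.35 -0.   -0.  ] F [-0.3 -0.3 -0.1]
shift now-axes [-31.5 298.1   0.4] shift after turn [ 61.1 293.4   0.5] turn z 0.311 tilt-fix [-0.    -0.     0.311]
```

```bash
python3 -m creep '[[[0,0,0],[0,0,0.155]],[[0,0,0],[0,0,0.156]],[[12.2,58.7,0],[0,0,0]],[[12.2,58.7,0],[0,0,0]],[[12.2,58.7,0],[0,0,0]],[[12.2,58.7,0],[0,0,0]],[[12.2,58.7,0],[0,0,0]],[[0,0,0],[0,0,0]],[[0,0,0],[0,0,0]],[[0,0,0],[0,0,0]]]'
python3 - <<'E'
from h import *
np.set_printoptions(precision=4,suppress=True)
o=bot.get_obs(); p=vision.camera('wrist'); cv2.imwrite('pics/w2.png',p['image'])
P=cloud(p,o); X,Y,Z=P[...,0],P[...,1],P[...,2]; near=np.hypot(X-.567,Y-.2825)<.1
n3=np.hypot(X-.567,Y-.2825)<.03
print('grip',rect(P,n3&(Z>.181)&(Z<.189)),np.median(Z[n3&(Z>.178)&(Z<.195)]))
print('arm',rect(P,near&(Z>.134)&(Z<.1385)))
print('foot',rect(P,near&(Z>.007)&(Z<.012)))
E
python3 to.py 0.567 0.2825 0.231 70.7
```

```text
clock: 6.0
eef_pos: [0.5677, 0.2815, 0.2319]
tool_rot: [0.168, 0.986, -0.0, 0.0]
ft_force: [0.3, 0.2, -0.6]
grip_width: 0.0849
grasp_force: 0.0
grip (array([566.8, 284.2]), array([19.5, 19.5]), 70.0, np.int64(1312)) 0.18464729309366398
arm (array([578.2, 316.1]), array([87.9, 20.3]), 70.7, np.int64(3144))
foot (array([577.1, 315.1]), array([95.2, 38.7]), 71.0, np.int64(3185))
t 6.05 pos [567.8 281.7 231.9] yaw 70.63 j [ 0.46  0.52  0.41  1.47 -0.    0.8 ] F [-0.3  1.1  0.2]
shift now-axes [1.  0.5 0.9] shift after turn [1.  0.5 0.9] turn z -0.001 tilt-fix [ 0.     0.    -0.001]
```

View pics/w2.png

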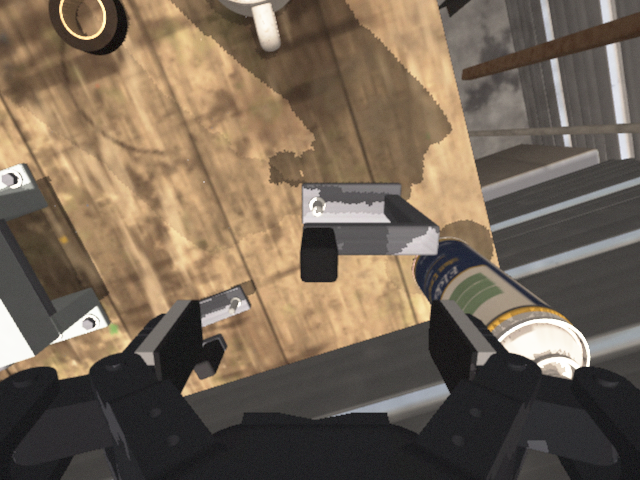

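The grip is at about (319,255), tip at (317,205). The can's cap is at about (540,345), to the right of the right finger. I'll check the clearance to it.

```bash
python3 - <<'E'
from h import *
np.set_printoptions(precision=4,suppress=True)
o=bot.get_obs(); p=vision.camera('wrist')
P=cloud(p,o); M=R.from_quat(o['tool_rot']).as_matrix()
Q=(P-np.array([.5668,.2842,0]))@M   # tool axes relative to grip
v,u=np.mgrid[:480,:640]; m=(u>400)&(v>230)&(v<400)&(u<600)&(P[...,2]>.02)&(P[...,2]<.25)&(p['z_map']>.12)
q=Q[m]; print(m.sum(),q.min(0),q.max(0))
for a,b in((.05,.1),(.1,.15),(.15,.22)):
    k=(P[m][:,2]>a)&(P[m][:,2]<b)&(q[:,1]>.07); 
    if k.sum(): print(a,q[k].min(0),q[k].max(0))
E
python3 to.py 0.5668 0.2842 0.150 71
```

```text
12870 [-0.2014  0.04   -0.25  ] [ 0.0101  0.2884 -0.0199]
0.05 [-0.1492  0.0984 -0.1   ] [-0.0346  0.2715 -0.05  ]
0.1 [-0.0571  0.07   -0.15  ] [ 0.006   0.1509 -0.1   ]
0.15 [-0.0694  0.1038 -0.1976] [-0.0347  0.1625 -0.15  ]
t 6.1 pos [567.8 281.9 232. ] yaw 70.64 j [ 0.46  0.52  0.41  1.47 -0.    0.8 ] F [ 0.2 -1.4 -0.4]
shift now-axes [ 1.7  1.9 82. ] shift after turn [ 1.7  1.9 82. ] turn z -0.006 tilt-fix [ 0.     0.    -0.006]
```

```bash
python3 -m creep '[[[0.8,1,30],[0,0,-0.006]],[[0.8,1,30],[0,0,0]],[[0,0,27],[0,0,0]],[[0,0,0],[0,0,0]],[[0,0,0],[0,0,0]]]'|sed -n 2p
python3 -m creep '[[[0,0,0],[0,0,0]],[[0,0,0],[0,0,0]],[[0,0,0],[0,0,0]],[[0,0,0],[0,0,0]],[[0,0,0],[0,0,0]],[[0,0,0],[0,0,0]]]' 0
python3 to.py 0.5668 0.2842 0.155 71
```

```text
eef_pos: [0.5674, 0.2858, 0.1458]
clock: 7.48
eef_pos: [0.5666, 0.286, 0.1444]
tool_rot: [0.164, 0.986, -0.0, -0.0]
ft_force: [-0.6, -1.5, 0.0]
grip_width: 0.0191
grasp_force: 61.0
t 7.475 pos [566.6 286.  144.4] yaw 71.13 j [ 0.47  0.55  0.25  1.26 -0.    0.8 ] F [-0.6 -1.5  0. ]
shift now-axes [ -0.8  -1.6 -10.6] shift after turn [ -0.8  -1.6 -10.6] turn z 0.002 tilt-fix [-0.     0.     0.002]
```

```bash
python3 -m creep '[[[0,0,-8],[0,0,0]],[[0,0,0],[0,0,-0.16]],[[0,0,0],[0,0,-0.158]],[[0,0,0],[0,0,0]]]'|sed -n 2,3p
python3 to.py 0.527 0.10 0.152 89.3
```

```text
eef_pos: [0.5665, 0.2862, 0.1522]
tool_rot: [0.007, 1.0, -0.0, -0.0]
t 7.975 pos [566.5 286.2 152.2] yaw 89.25 j [0.47 0.55 0.26 1.28 0.   0.48] F [-0.4  0.4 -2.9]
shift now-axes [  37.  -186.7    0.2] shift after turn [  37.2 -186.6    0.2] turn z -0.001 tilt-fix [-0.    -0.001 -0.001]
```

```bash
python3 -m creep '[[[10,-47,0],[0,0,0]],[[10,-47,0],[0,0,0]],[[10,-47,0],[0,0,0]],[[7,-45.5,0],[0,0,0]],[[0,0,0],[0,0,0]],[[0,0,0],[0,0,0]],[[0,0,0],[0,0,0]],[[0,0,0],[0,0,0]]]'|sed -n 2,3p
python3 - <<'E'
from h import *
p=vision.camera('scene'); cv2.imwrite('pics/s2.png',p['image'][180:400,150:450].repeat(2,0).repeat(2,1))
E
python3 to.py 0.527 -0.0037 0.152 89.3
```

```text
eef_pos: [0.5277, 0.1011, 0.1522]
tool_rot: [0.005, 1.0, 0.0, -0.0]
t 9.025 pos [527.6 101.  152.1] yaw 89.42 j [ 0.19  0.36 -0.04  1.17  0.    0.2 ] F [ 0.3  0.4 -2.2]
shift now-axes [-5.000e-01 -1.047e+02  1.000e-01] shift after turn [-7.000e-01 -1.047e+02  1.000e-01] turn z 0.002 tilt-fix [ 0.    -0.     0.002]
```

View pics/s2.png

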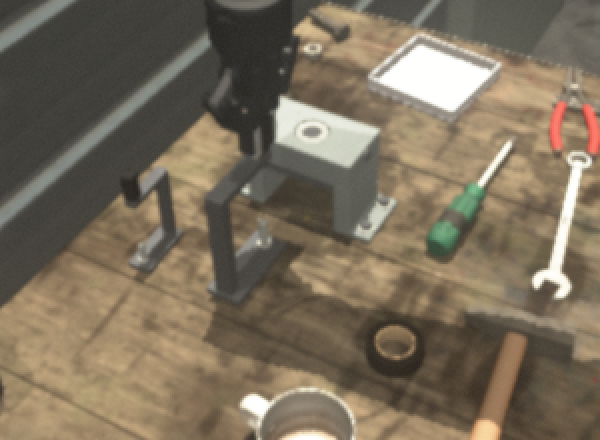

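The held tool stands level in front of the tunnel, with its tip at crop pixel (262,235).

```bash
python3 -m creep '[[[0,-26,0],[0,0,0]],[[0,-26,0],[0,0,0]],[[0,-26,0],[0,0,0]],[[-0.5,-26.7,0],[0,0,0.002]],[[0,0,0],[0,0,0]],[[0,0,0],[0,0,0]],[[0,0,0],[0,0,0]],[[0,0,0],[0,0,0]]]'|sed -n 2,4p
python3 to.py 0.527 -0.0037 0.152 89.3
```

```text
eef_pos: [0.5268, -0.0039, 0.1523]
tool_rot: [0.006, 1.0, 0.0, -0.0]
ft_force: [-0.5, -0.3, -2.1]
t 10.025 pos [526.8  -3.9 152.3] yaw 89.31 j [-0.01  0.34 -0.07  1.16  0.    0.  ] F [-0.5 -0.3 -2.1]
shift now-axes [-0.2  0.2  0.3] shift after turn [-0.2  0.2  0.3] turn z 0.0 tilt-fix [ 0. -0.  0.]
```

```bash
python3 -m creep '[[[0,0,-4],[0,0,0]],[[0,0,-3.5],[0,0,0]],[[0,0,-2.5],[0,0,0]],[[0,0,0],[0,0,0]],[[0,0,0],[0,0,0]]]'|sed -n 2,4p
```

```text
eef_pos: [0.5261, -0.0046, 0.1603]
tool_rot: [0.007, 1.0, 0.0, -0.002]
ft_force: [5.4, 1.3, -24.2]
```

```bash
python3 -m creep '[[[-1.3,0,2.5],[0,0,0]],[[-1.2,0,0],[0,0,0]],[[0,0,-2.5],[0,0,0]],[[0,0,0],[0,0,0]],[[0,0,0],[0,0,0]]]'|sed -n 2,4p; python3 -m creep '[[[-1.3,0,2.5],[0,0,0]],[[-1.2,0,0],[0,0,0]],[[0,0,-2.5],[0,0,0]],[[0,0,0],[0,0,0]],[[0,0,0],[0,0,0]]]'|sed -n 2,4p
```

```text
eef_pos: [0.5276, -0.0046, 0.1603]
tool_rot: [0.007, 1.0, 0.0, -0.002]
ft_force: [-0.1, 1.1, -26.1]
eef_pos: [0.5306, -0.0048, 0.1604]
tool_rot: [0.007, 1.0, -0.0, -0.002]
ft_force: [-1.7, -0.9, -25.0]
```

```bash
for i in 1; do python3 -m creep '[[[-1.3,0,2.5],[0,0,0]],[[-1.2,0,0],[0,0,0]],[[0,0,-2.5],[0,0,0]],[[0,0,0],[0,0,0]],[[0,0,0],[0,0,0]]]'|sed -n 2,4p; done; python3 -m creep '[[[-1.3,0,2.5],[0,0,0]],[[-1.2,0,0],[0,0,0]],[[0,0,-2.5],[0,0,0]],[[0,0,0],[0,0,0]],[[0,0,0],[0,0,0]]]'|sed -n 2,4p
```

```text
eef_pos: [0.5334, -0.0048, 0.1604]
tool_rot: [0.007, 1.0, -0.0, -0.002]
ft_force: [-3.2, -0.6, -26.1]
eef_pos: [0.5362, -0.0048, 0.1604]
tool_rot: [0.007, 1.0, -0.0, -0.001]
ft_force: [-2.7, 0.2, -25.6]
```

```bash
python3 -m creep '[[[0,0.5,2.5],[0,0,0]],[[6,0,0],[0,0,0]],[[6.5,0,0],[0,0,0]],[[0,0,-2.5],[0,0,0]],[[0,0,0],[0,0,0]],[[0,0,0],[0,0,0]]]'|sed -n 2,4p; python3 -m creep '[[[1.3,0,2.5],[0,0,0]],[[1.2,0,0],[0,0,0]],[[0,0,-2.5],[0,0,0]],[[0,0,0],[0,0,0]],[[0,0,0],[0,0,0]]]'|sed -n 2,4p
```

```text
eef_pos: [0.526, -0.0043, 0.1608]
tool_rot: [0.007, 1.0, -0.0, 0.001]
ft_force: [6.8, -1.2, -33.3]
eef_pos: [0.5231, -0.0042, 0.1609]
tool_rot: [0.007, 1.0, -0.0, 0.001]
ft_force: [7.4, -0.6, -32.2]
```

```bash
python3 -m creep '[[[1.3,0,2.5],[0,0,0]],[[1.2,0,0],[0,0,0]],[[0,0,-2.5],[0,0,0]],[[0,0,0],[0,0,0]],[[0,0,0],[0,0,0]]]'|sed -n 2,4p; python3 -m creep '[[[1.3,0,2.5],[0,0,0]],[[1.2,0,0],[0,0,0]],[[0,0,-2.5],[0,0,0]],[[0,0,0],[0,0,0]],[[0,0,0],[0,0,0]]]'|sed -n 2,4p
```

```text
eef_pos: [0.5208, -0.0042, 0.1609]
tool_rot: [0.007, 1.0, -0.0, 0.001]
ft_force: [8.4, -1.3, -33.0]
eef_pos: [0.5184, -0.0041, 0.1609]
tool_rot: [0.007, 1.0, -0.0, 0.001]
ft_force: [9.0, -1.3, -34.3]
```

```bash
python3 -m creep '[[[0,0,4.5],[0,0,0]],[[2.5,0,0],[0,0,0]],[[0,0,0],[0,0,0]],[[0,0,-4],[0,0,0]],[[0,0,0],[0,0,0]],[[0,0,0],[0,0,0]]]'|sed -n 2,4p; python3 -m creep '[[[0,0,4],[0,0,0]],[[0,0,0],[0,0,0]],[[0,0,0],[0,0,0]]]'|sed -n 2,4p
```

```text
eef_pos: [0.5151, -0.0037, 0.1607]
tool_rot: [0.007, 1.0, 0.0, 0.0]
ft_force: [6.3, -1.0, -20.4]
eef_pos: [0.5146, -0.004, 0.1589]
tool_rot: [0.007, 1.0, 0.0, 0.001]
ft_force: [0.8, 1.4, -3.6]
```

```bash
python3 -m creep '[[[-3,10,0],[0,0,0]],[[-3,9,0],[0,0,0]],[[0,2,0],[0,0,0]],[[0,2,0],[0,0,0]],[[0,1.2,0],[0,0,0]],[[0,0,0],[0,0,0]],[[0,0,0],[0,0,0]]]'|sed -n 2,4p; python3 to.py .527 -.004 .1588 89.3
```

```text
eef_pos: [0.5206, 0.0199, 0.1578]
tool_rot: [0.007, 1.0, -0.0, -0.0]
ft_force: [0.0, 0.0, -1.8]
t 17.775 pos [520.6  19.9 157.8] yaw 89.22 j [ 0.04  0.33 -0.08  1.17 -0.    0.05] F [ 0.   0.  -1.8]
shift now-axes [ -6.7 -23.9  -1. ] shift after turn [ -6.7 -23.9  -1. ] turn z -0.001 tilt-fix [-0.    -0.    -0.001]
```

```bash
python3 -m creep '[[[0,-4,0],[0,0,0]],[[0,0,-1.2],[0,0,0]],[[0,0,0],[0,0,0]],[[0,2,0],[0,0,0]],[[0,2,0],[0,0,0]],[[0,1.5,0],[0,0,0]],[[0,1.5,0],[0,0,0]],[[0,0,0],[0,0,0]],[[0,0,0],[0,0,0]]]'|sed -n 2,4p
```

```text
eef_pos: [0.5205, 0.0222, 0.1588]
tool_rot: [0.007, 1.0, -0.001, -0.0]
ft_force: [0.8, -5.0, -3.7]
```

```bash
python3 -m creep '[[[0,-14,0],[0,0,0]],[[0,-14,0],[0,0,0]],[[0,-13,0],[0,0,0]],[[0,0,0],[0,0,0]],[[0,-2,0],[0,0,0]],[[0,-2,0],[0,0,0]],[[0,-1.2,0],[0,0,0]],[[0,0,0],[0,0,0]],[[0,0,0],[0,0,0]]]'|sed -n 2,4p
```

```text
eef_pos: [0.5201, -0.0229, 0.159]
tool_rot: [0.007, 1.0, 0.0, 0.0]
ft_force: [0.0, 0.5, -3.0]
```

```bash
python3 -m creep '[[[0,-1.5,0],[0,0,0]],[[0,-1,0],[0,0,0]],[[0,-1,0],[0,0,0]],[[0,0,0],[0,0,0]],[[0,0,0],[0,0,0]]]'|sed -n 2,4p
```

```text
eef_pos: [0.52, -0.0266, 0.159]
tool_rot: [0.007, 1.0, 0.0, -0.0]
ft_force: [-0.5, -0.2, -2.4]
```

```bash
python3 -m creep '[[[0,-1,0],[0,0,0]],[[0,-1,0],[0,0,0]],[[0,0,0],[0,0,0]],[[0,0,0],[0,0,0]]]'|sed -n 2,4p
```

```text
eef_pos: [0.52, -0.0279, 0.1589]
tool_rot: [0.006, 1.0, 0.001, -0.0]
ft_force: [0.2, 3.9, -3.8]
```

```bash
python3 -m creep '[[[0,8,1],[0,0,0]],[[-2,9,0],[0,0,0]],[[-2.5,8.5,0],[0,0,0]],[[0,0,0],[0,0,0]],[[0,0,0],[0,0,0]]]'|sed -n 2,4p;python3 -m creep '[[[0,0,-3.5],[0,0,0]],[[0,0,0],[0,0,0]],[[0,0,0],[0,0,0]]]'|sed -n 2,4p
```

```text
eef_pos: [0.5248, -0.0031, 0.158]
tool_rot: [0.007, 1.0, -0.0, -0.0]
ft_force: [0.0, -0.7, -2.6]
eef_pos: [0.5244, -0.0033, 0.1606]
tool_rot: [0.007, 1.0, -0.0, -0.001]
ft_force: [1.8, -0.4, -10.4]
```

```bash
python3 -m creep '[[[0,0.3,2],[0,0,0]],[[-2,0,0],[0,0,0]],[[0,0,-2.5],[0,0,0]],[[0,0,0],[0,0,0]],[[0,0,0],[0,0,0]]]'|sed -n 2,4p; for i in x; do python3 -m creep '[[[0,0,2],[0,0,0]],[[-2,0,0],[0,0,0]],[[0,0,-2],[0,0,0]],[[0,0,0],[0,0,0]],[[0,0,0],[0,0,0]]]'|sed -n 2,4p; done
```

```text
eef_pos: [0.5269, -0.0029, 0.1608]
tool_rot: [0.007, 1.0, -0.0, -0.0]
ft_force: [5.6, -0.2, -18.0]
eef_pos: [0.528, -0.0029, 0.161]
tool_rot: [0.007, 1.0, -0.0, -0.001]
ft_force: [1.3, -0.2, -17.7]
```

```bash
python3 -m creep '[[[0,0,2],[0,0,0]],[[-2,0,0],[0,0,0]],[[0,0,-2],[0,0,0]],[[0,0,0],[0,0,0]],[[0,0,0],[0,0,0]]]'|sed -n 2,4p
```

```text
eef_pos: [0.5306, -0.0029, 0.1614]
tool_rot: [0.007, 1.0, 0.0, -0.001]
ft_force: [1.8, -0.5, -16.6]
```

```bash
python3 -m creep '[[[0,0,2],[0,0,0]],[[-2,0,0],[0,0,0]],[[0,0,-2],[0,0,0]],[[0,0,0],[0,0,0]],[[0,0,0],[0,0,0]]]'|sed -n 2,4p
```

```text
eef_pos: [0.5325, -0.003, 0.1615]
tool_rot: [0.007, 1.0, -0.0, -0.001]
ft_force: [-1.6, -0.1, -13.1]
```

```bash
python3 -m creep '[[[0,0,2],[0,0,0]],[[-2,0,0],[0,0,0]],[[0,0,-2.3],[0,0,0]],[[0,0,0],[0,0,0]],[[0,0,0],[0,0,0]]]'|sed -n 2,4p;python3 -m creep '[[[0,0,2],[0,0,0]],[[-2,0,0],[0,0,0]],[[0,0,-2],[0,0,0]],[[0,0,0],[0,0,0]],[[0,0,0],[0,0,0]]]'|sed -n 2,4p
```

```text
eef_pos: [0.5351, -0.003, 0.1618]
tool_rot: [0.007, 1.0, 0.0, 0.0]
ft_force: [-0.2, 0.1, -13.0]
eef_pos: [0.5367, -0.003, 0.1619]
tool_rot: [0.007, 1.0, 0.0, -0.0]
ft_force: [-1.2, 0.0, -8.9]
```

```bash
python3 - <<'E'
from h import *
o=bot.get_obs(); p=vision.camera('scene'); cv2.imwrite('pics/s3.png',cv2.resize(p['image'][170:320,220:400],None,fx=4,fy=4))
print(o['clock'],o['grip_width'],o['grasp_force'],o['ft_torque'])
q=vision.camera('wrist'); P=cloud(q,o); M=R.from_quat(o['tool_rot']).as_matrix()
Q=(P-np.array(o['eef_pos']))@M
m=(Q[...,2]>-.05)&(Q[...,2]<.03)&(q['z_map']>.1)&(abs(Q[...,0])<.03)&(Q[...,1]>.02)&(Q[...,1]<.1)
print(m.sum(),np.percentile(Q[m],[2,50,98],axis=0).round(4))
if m.sum()>50:
    for y in(.03,.045,.06,.075):
        k=m&(abs(Q[...,1]-y)<.006); 
        if k.sum(): print(y,k.sum(),np.percentile(Q[k],[3,50,97],axis=0).round(4)[:,[0,2]].tolist())
E
```

```text
25.9 0.019294498372976112 64.32995796203613 [-0.18546734  0.76655129 -0.01445101]
7092 [[-0.0131  0.0209 -0.0491]
 [ 0.0008  0.0477  0.0087]
 [ 0.0129  0.076   0.0231]]
0.03 1520 [[-0.0116, -0.0496], [0.0041, 0.0084], [0.013, 0.0163]]
0.045 1416 [[-0.0131, -0.0477], [-0.0021, 0.0088], [0.0124, 0.0165]]
0.06 1412 [[-0.0131, 0.0073], [-0.002, 0.0088], [0.0054, 0.0239]]
0.075 1035 [[-0.0129, 0.0075], [-0.0012, 0.009], [0.0053, 0.0264]]
```

View pics/s3.png

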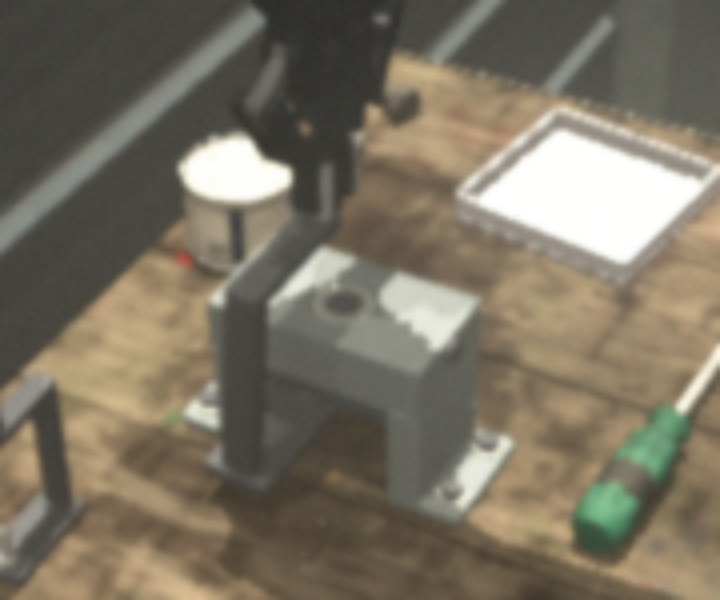

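The tool is in the tunnel with its stem clear of the block at crop (245,400). The plug is still down at (345,303). The tool has slipped about 1.4 mm, and it seems to have rolled in the grip, so I'll measure the roll.

```bash
cat > roll.py <<'E'
from h import *
np.set_printoptions(precision=4,suppress=True)
o=bot.get_obs()
q=vision.camera('wrist'); P=cloud(q,o); M=R.from_quat(o['tool_rot']).as_matrix()
Q=(P-np.array(o['eef_pos']))@M
m=(Q[...,2]>.004)&(Q[...,2]<.013)&(q['z_map']>.1)&(abs(Q[...,0])<.02)&(Q[...,1]>.025)&(Q[...,1]<.074)
a=Q[m]; A=np.c_[a[:,:2],np.ones(len(a))]; c=np.linalg.lstsq(A,a[:,2],rcond=None)[0]
print('arm top z = ',c,'n',len(a))
xy=(a[:,:2]*1000).astype(np.float32); print('arm rect',cv2.minAreaRect(xy))
# foot end just beyond stem / visible foot
f=(Q[...,2]>.125)&(Q[...,2]<.145)&(abs(Q[...,0])<.04)&(Q[...,1]>.03)&(Q[...,1]<.084)
b=Q[f]; print('foot',len(b),np.percentile(b,[1,50,99],axis=0) if len(b) else '')
s=(Q[...,2]>.02)&(Q[...,2]<.125)&(abs(Q[...,0])<.03)&(Q[...,1]>.05)&(Q[...,1]<.084)
for z in(.03,.05,.07,.09,.11):
    k=s&(abs(Q[...,2]-z)<.008); d=Q[k]; 
    if len(d)>10: print('stem',z,len(d),np.percentile(d[:,0],[3,50,97]))
E
python3 roll.py
```

```text
arm top z =  [0.1138 0.0009 0.0091] n 4844
arm rect ((-4.180443286895752, 49.54601287841797), (48.9716682434082, 20.17622947692871), 89.75621032714844)
foot 1598 [[-0.0334  0.0484  0.1267]
 [-0.0093  0.0598  0.1353]
 [ 0.0051  0.0786  0.141 ]]
stem 0.03 329 [-0.0003  0.0037  0.0046]
stem 0.05 344 [-0.008   0.0016  0.0029]
stem 0.07 345 [-0.0154 -0.0021  0.0013]
stem 0.09 297 [-0.0187 -0.005  -0.0004]
stem 0.11 246 [-0.0203 -0.0062 -0.0019]
```

```bash
python3 -m creep '[[[0,0,5],[0,0,0]],[[5,0,3],[0,0,0]],[[5,0,3],[0,0,0]],[[0,0,3],[0,0,0]],[[0,0,2],[0,0,0]],[[0,0,0],[0,0,0]],[[0,0,0],[0,0,0]]]'|sed -n 2,4p;python3 -m creep '[[[0,0,0],[0,0,0]],[[0,0,0],[0,0,0]],[[0,0,0],[0,0,0]]]' 40; python3 roll.py; python3 to.py .527 -.0029 .143 89.3
```

```text
eef_pos: [0.5274, -0.0029, 0.1466]
tool_rot: [0.007, 1.0, -0.0, 0.001]
ft_force: [0.2, -0.6, 0.1]
clock: 27.3
eef_pos: [0.5269, -0.0028, 0.1464]
tool_rot: [0.007, 1.0, 0.0, 0.0]
ft_force: [-0.3, 0.6, -0.3]
grip_width: 0.0399
grasp_force: 0.0
arm top z =  [ 0.1078 -0.0028  0.01  ] n 3166
arm rect ((-9.60763931274414, 53.30963134765625), (41.395992279052734, 20.512887954711914), 89.63288879394531)
foot 1369 [[-0.0353  0.0524  0.1259]
 [-0.0083  0.062   0.1356]
 [ 0.0311  0.0795  0.1449]]
stem 0.03 387 [-0.006  -0.0013 -0.0006]
stem 0.05 415 [-0.0136 -0.0027 -0.0016]
stem 0.07 403 [-0.0203 -0.0054 -0.0026]
stem 0.09 311 [-0.0216 -0.0072 -0.0036]
stem 0.11 249 [-0.0227 -0.0072 -0.0046]
t 27.35 pos [526.9  -2.8 146.4] yaw 89.24 j [-0.01  0.34 -0.08  1.15  0.    0.01] F [0.2 0.  0.5]
shift now-axes [-0.1 -0.1  3.4] shift after turn [-0.1 -0.1  3.4] turn z -0.001 tilt-fix [ 0.     0.    -0.001]
```

```bash
python3 -m creep '[[[-5,0,0],[0,0,0]],[[-4.5,0,0],[0,0,0]],[[0,0,3],[0,0,0]],[[0,0,0],[0,0,0]]]'|sed -n 2,4p;  python3 -m creep '[[[0,0,0],[0,0,0]],[[0,0,0],[0,0,0]],[[0,0,0],[0,0,0]],[[0,0,0],[0,0,0]]]' 0; python3 roll.py
```

```text
eef_pos: [0.536, -0.003, 0.1428]
tool_rot: [0.007, 1.0, 0.0, -0.001]
ft_force: [-0.1, 0.3, -0.9]
clock: 28.35
eef_pos: [0.5362, -0.0031, 0.1433]
tool_rot: [0.007, 1.0, -0.0, -0.0]
ft_force: [-0.5, 0.4, -0.7]
grip_width: 0.0194
grasp_force: 58.9
arm top z =  [0.1386 0.0016 0.0062] n 5283
arm rect ((-2.3339271545410156, 49.55644989013672), (48.95916748046875, 20.39817237854004), 89.68891906738281)
foot 3187 [[-0.0393  0.0532  0.1276]
 [ 0.0112  0.0652  0.1425]
 [ 0.0394  0.0836  0.1446]]
stem 0.03 398 [0.0009 0.0062 0.0069]
stem 0.05 420 [-0.0064  0.005   0.0061]
stem 0.07 392 [-0.0122  0.0019  0.0053]
stem 0.09 319 [-0.0135  0.0011  0.0046]
stem 0.11 249 [-0.0144 -0.      0.0039]
```

```bash
python3 -m creep '[[[0,0,-7],[0,0,0]],[[2,0.2,-7],[0,0,0]],[[0,0,0],[0,0,0]],[[0,0,-3.3],[0,0,0]],[[0,0,0],[0,0,0]],[[0,0,0],[0,0,0]]]'|sed -n 2,4p; python3 -m creep '[[[0,0,3],[0,0,0]],[[2.2,0,0],[0,0,0]],[[0,0,0],[0,0,0]],[[0,0,-3],[0,0,0]],[[0,0,0],[0,0,0]],[[0,0,0],[0,0,0]]]'|sed -n 2,4p
```

```text
eef_pos: [0.5338, -0.0027, 0.1589]
tool_rot: [0.007, 1.0, 0.0, -0.001]
ft_force: [3.2, 0.0, -18.8]
eef_pos: [0.5317, -0.0028, 0.1589]
tool_rot: [0.007, 1.0, -0.0, -0.001]
ft_force: [5.3, 0.6, -19.4]
```

```bash
python3 -m creep '[[[0,0,3.3],[0,0,0]],[[2.2,0,0],[0,0,0]],[[0,0,0],[0,0,0]],[[0,0,-3],[0,0,0]],[[0,0,0],[0,0,0]],[[0,0,0],[0,0,0]]]'|sed -n 2,4p; python3 -m creep '[[[0,0,3],[0,0,0]],[[2.2,0,0],[0,0,0]],[[0,0,0],[0,0,0]],[[0,0,-3],[0,0,0]],[[0,0,0],[0,0,0]],[[0,0,0],[0,0,0]]]'|sed -n 2,4p
```

```text
eef_pos: [0.5295, -0.0027, 0.1589]
tool_rot: [0.007, 1.0, 0.0, -0.001]
ft_force: [3.2, -0.4, -20.1]
eef_pos: [0.5276, -0.0026, 0.1589]
tool_rot: [0.007, 1.0, 0.0, -0.001]
ft_force: [4.7, 0.6, -18.4]
```

```bash
python3 -m creep '[[[0,0,3],[0,0,0]],[[2.2,0,0],[0,0,0]],[[0,0,0],[0,0,0]],[[0,0,-3],[0,0,0]],[[0,0,0],[0,0,0]],[[0,0,0],[0,0,0]]]'|sed -n 2,4p
```

```text
eef_pos: [0.5251, -0.0026, 0.1589]
tool_rot: [0.007, 1.0, -0.0, -0.001]
ft_force: [3.9, 0.7, -19.1]
```

```bash
python3 -m creep '[[[0,0,3],[0,0,0]],[[2.2,0,0],[0,0,0]],[[0,0,0],[0,0,0]],[[0,0,-3],[0,0,0]],[[0,0,0],[0,0,0]],[[0,0,0],[0,0,0]]]'|sed -n 2,4p; python3 -m creep '[[[0,0,3],[0,0,0]],[[2.2,0,0],[0,0,0]],[[0,0,0],[0,0,0]],[[0,0,-3],[0,0,0]],[[0,0,0],[0,0,0]],[[0,0,0],[0,0,0]]]'|sed -n 2,4p
```

```text
eef_pos: [0.5231, -0.0027, 0.1589]
tool_rot: [0.007, 1.0, -0.0, -0.001]
ft_force: [5.3, -0.7, -19.9]
eef_pos: [0.5208, -0.0025, 0.1589]
tool_rot: [0.007, 1.0, 0.0, -0.001]
ft_force: [5.1, -0.3, -21.0]
```

```bash
python3 -m creep '[[[0,0,3],[0,0,0]],[[2.2,0,0],[0,0,0]],[[0,0,0],[0,0,0]],[[0,0,-3],[0,0,0]],[[0,0,0],[0,0,0]],[[0,0,0],[0,0,0]]]'|sed -n 2,4p
```

```text
eef_pos: [0.5188, -0.0026, 0.1589]
tool_rot: [0.007, 1.0, -0.0, -0.001]
ft_force: [4.3, -0.5, -18.4]
```

```bash
python3 -m creep '[[[0,0,3],[0,0,0]],[[2.2,0,0],[0,0,0]],[[0,0,0],[0,0,0]],[[0,0,-3],[0,0,0]],[[0,0,0],[0,0,0]],[[0,0,0],[0,0,0]]]'|sed -n 2,4p; python3 roll.py
```

```text
eef_pos: [0.5163, -0.0025, 0.1591]
tool_rot: [0.007, 1.0, 0.0, -0.001]
ft_force: [3.7, -0.0, -18.4]
arm top z =  [0.1459 0.0007 0.0065] n 5191
arm rect ((-2.937969207763672, 49.57745361328125), (48.927574157714844, 20.260168075561523), 89.58126068115234)
foot 1673 [[-0.0296  0.0484  0.1258]
 [-0.0045  0.0597  0.1328]
 [ 0.0098  0.079   0.1415]]
stem 0.03 364 [0.0002 0.0052 0.0059]
stem 0.05 389 [-0.0071  0.0037  0.0049]
stem 0.07 386 [-0.0136  0.0002  0.0037]
stem 0.09 308 [-0.0155 -0.0014  0.0026]
stem 0.11 244 [-0.0164 -0.0024  0.0016]
```

```bash
python3 -m creep '[[[0,0,3],[0,0,0]],[[2.2,0,0],[0,0,0]],[[0,0,0],[0,0,0]],[[0,0,-3],[0,0,0]],[[0,0,0],[0,0,0]],[[0,0,0],[0,0,0]]]'|sed -n 2,4p
```

```text
eef_pos: [0.5145, -0.0025, 0.1596]
tool_rot: [0.007, 1.0, -0.0, -0.0]
ft_force: [4.3, -0.3, -14.6]
```

```bash
python3 -m creep '[[[0,0,3],[0,0,0]],[[1.5,0,0],[0,0,0]],[[0,0,0],[0,0,0]],[[0,0,-3.5],[0,0,0]],[[0,0,0],[0,0,0]],[[0,0,0],[0,0,0]]]'|sed -n 2,4p
```

```text
eef_pos: [0.513, -0.0026, 0.161]
tool_rot: [0.007, 1.0, -0.0, 0.0]
ft_force: [-1.2, -0.1, -2.6]
```

```bash
python3 -m creep '[[[0,0,3],[0,0,0]],[[1.5,0,0],[0,0,0]],[[0,0,0],[0,0,0]],[[0,0,-3],[0,0,0]],[[0,0,0],[0,0,0]],[[0,0,0],[0,0,0]]]'|sed -n 2,4p
```

```text
eef_pos: [0.5117, -0.0025, 0.1609]
tool_rot: [0.007, 1.0, 0.0, 0.0]
ft_force: [-0.8, 0.1, -2.4]
```

```bash
python3 -m creep '[[[0,0,-3],[0,0,0]],[[0,0,-2],[0,0,0]],[[0,0,0],[0,0,0]],[[0,0,0],[0,0,0]]]'|sed -n 2,4p
```

```text
eef_pos: [0.5115, -0.0025, 0.1658]
tool_rot: [0.007, 1.0, 0.0, 0.0]
ft_force: [0.2, 0.7, -3.0]
```

```bash
python3 -m creep '[[[0,0,-3],[0,0,0]],[[0,0,-3],[0,0,0]],[[0,0,-3],[0,0,0]],[[0,0,-3],[0,0,0]],[[0,0,-3],[0,0,0]],[[0,0,-3],[0,0,0]],[[0,0,0],[0,0,0]],[[0,0,0],[0,0,0]]]'; python3 - <<'E'
from h import *
p=vision.camera('scene'); cv2.imwrite('pics/s4.png',cv2.resize(p['image'][170:320,220:400],None,fx=4,fy=4))
P=cloud(p); m=(np.hypot(P[...,0]-.527,P[...,1]+.003)<.03)&(P[...,2]>.103)&(P[...,2]<.13); print(m.sum(),np.percentile(P[m][:,2],[50,90]) if m.any() else '')
E
```

```text
clock: 38.95
eef_pos: [0.5115, -0.0024, 0.1842]
tool_rot: [0.007, 1.0, 0.0, 0.0]
ft_force: [-3.2, 0.3, -5.5]
grip_width: 0.0192
grasp_force: 62.4
203 [0.11521126 0.11792571]
```

View pics/s4.png

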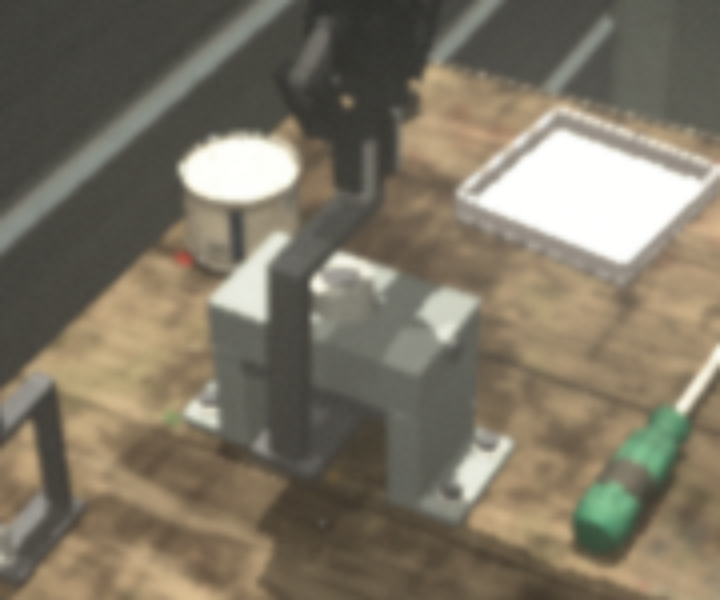

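The plug stands about 15 mm proud at crop (345,290), with the tool still under it. Next I lower the tool and draw it out.

```bash
python3 -m creep '[[[0,0,6],[0,0,0]],[[0,0,8],[0,0,0]],[[0,0,8],[0,0,0]],[[0,0,10],[0,0,0]],[[0,0,0],[0,0,0]],[[0,0,0],[0,0,0]]]'|sed -n 2,4p; python3 -m creep '[[[0,30,0],[0,0,0]],[[0,47,0],[0,0,0]],[[0,50,0],[0,0,0]],[[0,46,0],[0,0,0]],[[0,0,0],[0,0,0]],[[0,0,0],[0,0,0]],[[0,0,6],[0,0,0]],[[0,0,2],[0,0,0]],[[0,0,0],[0,0,0]],[[0,0,0],[0,0,0]]]'
```

```text
eef_pos: [0.512, -0.0024, 0.1519]
tool_rot: [0.007, 1.0, 0.0, 0.0]
ft_force: [0.6, 0.1, -1.7]
clock: 41.0
eef_pos: [0.5139, 0.1701, 0.1437]
tool_rot: [0.007, 1.0, 0.0, -0.0]
ft_force: [-0.8, -0.5, -2.7]
grip_width: 0.0195
grasp_force: 62.9
```

```bash
python3 -m creep '[[[0,0,0.8],[0,0,0]],[[0,0,0],[0,0,0]]]'|sed -n 2,4p; python3 -m creep '[[[0,0,0],[0,0,0]],[[0,0,0],[0,0,0]],[[0,0,0],[0,0,0]],[[0,0,-30],[0,0,0]],[[0,0,-50],[0,0,0]],[[0,0,-10],[0,0,0]],[[0,0,0],[0,0,0]]]' 85; python3 to.py .527 -.003 .231 89.3
```

```text
eef_pos: [0.5141, 0.1703, 0.1435]
tool_rot: [0.007, 1.0, -0.0, 0.0]
ft_force: [-1.0, -1.0, 1.5]
clock: 42.12
eef_pos: [0.5143, 0.1708, 0.2336]
tool_rot: [0.007, 1.0, 0.0, 0.001]
ft_force: [-0.2, 0.2, -1.0]
grip_width: 0.0852
grasp_force: 0.0
t 42.125 pos [514.3 170.8 233.6] yaw 89.24 j [0.32 0.32 0.12 1.37 0.   0.33] F [-0.2  0.2 -1. ]
shift now-axes [ -15.  -173.6    2.5] shift after turn [ -14.8 -173.6    2.6] turn z -0.001 tilt-fix [ 0.001  0.002 -0.001]
```

```bash
python3 -m creep '[[[-4,-44,0],[0,0,0]],[[-4,-44,0],[0,0,0]],[[-4,-43,0],[0,0,0]],[[-3,-43,2],[0,0,0]],[[0,0,0],[0,0,0]],[[0,0,0],[0,0,0]],[[0,0,0],[0,0,0]]]'|sed -n 2,3p
python3 - <<'E'
from h import *
np.set_printoptions(precision=4,suppress=True)
o=bot.get_obs(); p=vision.camera('wrist')
P=cloud(p,o); X,Y,Z=P[...,0],P[...,1],P[...,2]
n=np.hypot(X-.527,Y+.003)<.03; m=n&(Z>.110)&(Z<.122); print('plug',rect(P,m),np.median(Z[m]),np.percentile(Z[m],90),cv2.minEnclosingCircle((P[m][:,:2]*1000).astype(np.float32)))
b=(np.hypot(X-.527,Y)<.1)&(Z>.095)&(Z<.104); print('block z',np.median(Z[b]))
s=vision.camera('scene'); S=cloud(s); X,Y,Z=S[...,0],S[...,1],S[...,2]
n=np.hypot(X-.512,Y-.171)<.03; m=n&(Z>.17)&(Z<.2); print('ej grip',rect(S,m),np.median(Z[m]))
n=np.hypot(X-.527,Y+.003)<.03; m=n&(Z>.108)&(Z<.122); print('plug s',rect(S,m),np.median(Z[m]))
E
python3 to.py .527 -.003 .103 89.3
```

```text
eef_pos: [0.5262, -0.0026, 0.2304]
tool_rot: [0.006, 1.0, 0.0, -0.001]
plug (array([528.6,  -4.5]), array([35. , 35.4]), 74.9, np.int64(1971)) 0.1147888180062876 0.11627225085534615 ((528.7354125976562, -4.494497299194336), 18.110410690307617)
block z 0.09997230444307748
ej grip (array([524.2, 170.8]), array([20.1, 20.6]), 87.6, np.int64(165)) 0.18362921993035997
plug s (array([529.8,  -4.9]), array([34. , 35.7]), 0.4, np.int64(170)) 0.11571339336215175
t 43.1 pos [526.4  -2.6 230.8] yaw 89.34 j [-0.    0.29  0.07  1.35  0.    0.01] F [-0.2 -0.4  0.4]
shift now-axes [ -0.6  -0.4 127.8] shift after turn [ -0.6  -0.4 127.8] turn z 0.001 tilt-fix [ 0.    -0.     0.001]
```

```bash
python3 -m creep '[[[-2,-0.6,40],[0,0,0]],[[0,0,45],[0,0,0]],[[0,0,30],[0,0,0]],[[0,0,14],[0,0,0]],[[0,0,0.5],[0,0,0]],[[0,0,0],[0,0,0]],[[0,0,0],[0,0,0]]]'|sed -n 2,4p;  python3 -m creep '[[[0,0,0],[0,0,0]],[[0,0,0],[0,0,0]],[[0,0,0],[0,0,0]],[[0,0,0],[0,0,0]],[[0,0,0],[0,0,0]],[[0,0,0],[0,0,0]]]' 0
```

```text
eef_pos: [0.5297, -0.0043, 0.103]
tool_rot: [0.007, 1.0, -0.0, 0.001]
ft_force: [-0.2, -0.5, -0.6]
clock: 44.72
eef_pos: [0.5284, -0.0043, 0.1014]
tool_rot: [0.007, 1.0, -0.0, -0.0]
ft_force: [-0.3, 0.1, 0.0]
grip_width: 0.0321
grasp_force: 59.4
```

```bash
python3 - <<'E'
from h import *
o=bot.get_obs(); p=vision.camera('wrist'); s=vision.camera('scene'); print(o['clock'],o['grip_width'],o['eef_pos'],o['ft_force'])
a=cv2.resize(s['image'][200:300,250:360],None,fx=4,fy=4); b=cv2.resize(p['image'][200:420,180:460],(400,314))
h=np.zeros((400,840,3),np.uint8); h[:400,:440]=a; h[:314,440:]=b; cv2.imwrite('pics/g1.png',h[:,:800])
E
```

```text
44.725 0.03209904617061914 [ 0.52843488 -0.0043036   0.10143922] [-0.25256965  0.11123074  0.0306687 ]
```

View pics/g1.png

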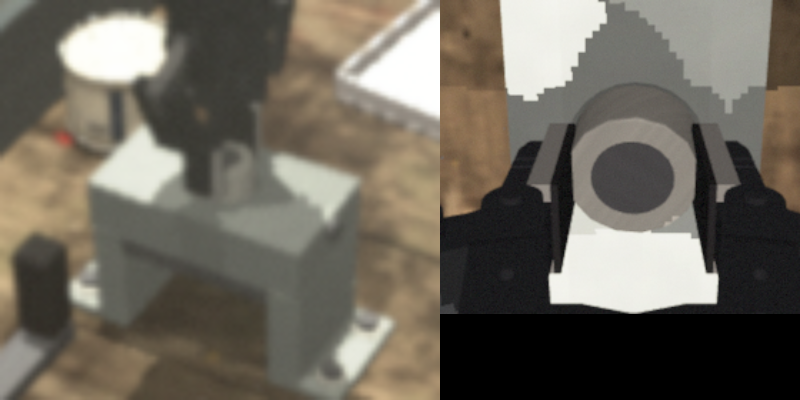

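The left crop shows the pads around the plug down to near the block top. The right crop shows the plug centred between the pads at about (635,165). I'll try a gentle lift.

```bash
python3 -m creep '[[[0,0,-2],[0,0,0]],[[0,0,-2],[0,0,0]],[[0,0,0],[0,0,0]],[[0,0,0],[0,0,0]]]'; python3 - <<'E'
from h import *
s=vision.camera('scene'); S=cloud(s); X,Y,Z=S[...,0],S[...,1],S[...,2]
o=bot.get_obs();p=vision.camera('wrist');P=cloud(p,o)
n=np.hypot(P[...,0]-.528,P[...,1]+.0035)<.02;m=n&(P[...,2]>.108)&(P[...,2]<.135);print(np.percentile(P[m],[5,50,95],axis=0).round(4))
E
```

```text
clock: 45.32
eef_pos: [0.5283, -0.0043, 0.1052]
tool_rot: [0.007, 1.0, 0.0, -0.0]
ft_force: [0.9, 0.0, -6.0]
grip_width: 0.0324
grasp_force: 60.0
[[ 0.5117 -0.02    0.1121]
 [ 0.5252 -0.0038  0.1179]
 [ 0.5418  0.0119  0.1275]]
```

```bash
python3 -m creep '[[[0,0,-5],[0,0,0]],[[0,0,-8],[0,0,0]],[[0,0,-12],[0,0,0]],[[0,0,-16],[0,0,0]],[[0,0,-16],[0,0,0]],[[0,0,0],[0,0,0]]]'; python3 to.py .495 -.281 .162 82.3
```

```text
clock: 46.18
eef_pos: [0.5302, -0.0043, 0.1652]
tool_rot: [0.007, 1.0, -0.0, 0.003]
ft_force: [0.1, -0.4, -2.5]
grip_width: 0.032
grasp_force: 60.5
t 46.175 pos [530.2  -4.3 165.2] yaw 89.24 j [-0.01  0.33 -0.04  1.19 -0.    0.01] F [ 0.1 -0.4 -2.5]
shift now-axes [  31.5 -277.1    3. ] shift after turn [  -2.2 -278.9    3.2] turn z 0.121 tilt-fix [0.    0.005 0.121]
```

```bash
python3 -m creep '[[[5,-30,0],[0,0,0]],[[5,-45,0],[0,0,0]],[[5,-50,0],[0,0,0]],[[5,-52,0],[0,0,0]],[[5,-52,0],[0,0,0]],[[6.5,-48,0],[0,0,0]],[[0,0,0],[0,0,0]],[[0,0,0],[0,0,0]],[[0,0,0],[0,0,0]]]'|sed -n 2,5p
python3 - <<'E'
from h import *
s=vision.camera('scene'); cv2.imwrite('pics/s6.png',cv2.resize(s['image'][110:270,290:450],None,fx=3.5,fy=3.5))
S=cloud(s); X,Y,Z=S[...,0],S[...,1],S[...,2]; m=(abs(X-.495)<.03)&(abs(Y+.281)<.05)&(Z>.06)&(Z<.3)
print(np.percentile(Z[m],[0,1,3,10]))
E
python3 to.py .495 -.281 .024 89.3
```

```text
eef_pos: [0.4935, -0.2795, 0.1624]
tool_rot: [0.006, 1.0, 0.0, -0.0]
ft_force: [-0.2, 1.0, -1.4]
grip_width: 0.0322
[0.1454137  0.15073247 0.15337995 0.16694471]
t 47.35 pos [ 493.6 -279.5  162.5] yaw 89.35 j [-0.52  0.41  0.06  1.22  0.   -0.5 ] F [ 0.   0.2 -2.5]
shift now-axes [ -1.4  -1.5 138.5] shift after turn [ -1.4  -1.5 138.5] turn z 0.001 tilt-fix [ 0.    -0.     0.001]
```

View pics/s6.png

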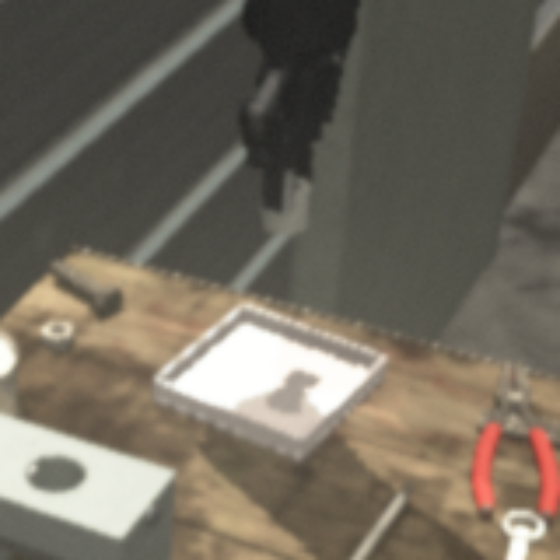

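The plug is held above the tray (crop (285,210)), and the block's well at (55,475) is empty.

```bash
python3 -m creep '[[[0,0,30],[0,0,0]],[[0,0,45],[0,0,0]],[[0,0,40],[0,0,0]],[[0,0,18],[0,0,0]],[[0,0,6],[0,0,0]],[[0,0,0],[0,0,0]],[[0,0,0],[0,0,0]],[[0,0,0],[0,0,0]]]'|sed -n 2,5p;python3 -m creep '[[[0,0,2],[0,0,0]],[[0,0,1],[0,0,0]],[[0,0,0],[0,0,0]],[[0,0,0],[0,0,0]]]'|sed -n 2,5p
```

```text
eef_pos: [0.4942, -0.2812, 0.0246]
tool_rot: [0.007, 1.0, -0.001, 0.001]
ft_force: [-1.0, 0.0, -1.2]
grip_width: 0.0318
eef_pos: [0.4937, -0.2812, 0.0218]
tool_rot: [0.007, 1.0, -0.0, 0.001]
ft_force: [-1.7, 0.1, 5.2]
grip_width: 0.0323
```

```bash
python3 -m creep '[[[0,0,0],[0,0,0]],[[0,0,0],[0,0,0]],[[0,0,0],[0,0,0]],[[0,0,-15],[0,0,0]],[[0,0,-45],[0,0,0]],[[0,0,-60],[0,0,0]],[[0,0,-40],[0,0,0]],[[0,0,0],[0,0,0]],[[0,0,0],[0,0,0]]]' 60
python3 - <<'E'
from h import *
s=vision.camera('scene'); cv2.imwrite('pics/s7.png',s['image'])
o=bot.get_obs();p=vision.camera('wrist');S=cloud(p,o); X,Y,Z=S[...,0],S[...,1],S[...,2]
m=(np.hypot(X-.495,Y+.281)<.04)&(Z>.025)&(Z<.045); print(rect(S,m),np.percentile(Z[m],[5,50,95]))
m=(np.hypot(X-.495,Y+.281)<.11)&(Z>.014)&(Z<.024); print(rect(S,m))
S=cloud(s); X,Y,Z=S[...,0],S[...,1],S[...,2]; n=np.hypot(X-.524,Y-.171)<.03; m=n&(Z>.17)&(Z<.2); print('ej grip',rect(S,m),np.median(Z[m]))
E
```

```text
clock: 49.98
eef_pos: [0.4932, -0.2807, 0.1808]
tool_rot: [0.007, 1.0, -0.0, 0.0]
ft_force: [-0.8, -0.8, 0.6]
grip_width: 0.0598
grasp_force: 0.0
(array([ 490.7, -279.3]), array([35.3, 35. ]), 26.3, np.int64(1651)) [0.03159901 0.0330461  0.03426969]
(array([ 495. , -279.6]), array([130.3, 130.3]), 82.1, np.int64(3081))
ej grip (array([524. , 170.2]), array([21.1, 19.7]), 81.5, np.int64(166)) 0.18371413906595158
```

View pics/s7.png

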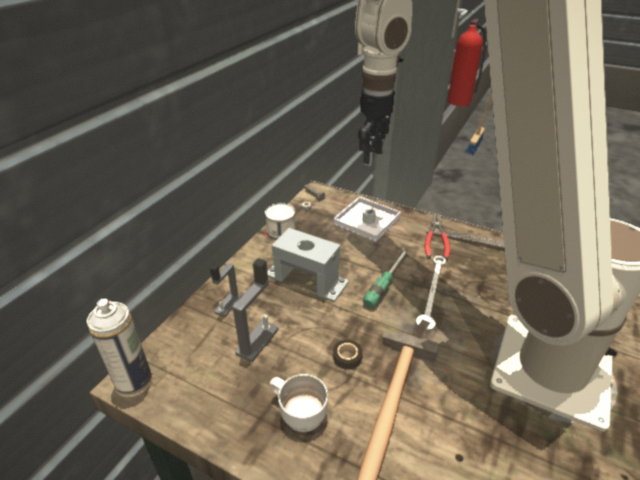

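The plug stands in the tray at (369,215) with its top at 33 mm. The ejector stands upright at (255,320), and the bystanders have not moved.

```bash
python3 -c "from h import *; print(workorder.job_done())"
```

```text
the job is handed in; nothing more can be done
None
```

I handed the job in at about 50 s: the plug stands upright in the tray, the ejector tool stands released about 170 mm from the well, and the mug, tape roll and screwdriver are untouched; the hand-in gave no verdict.

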